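# Push a square tube in behind the clamp stud and home in the jig

### The arm

A 6-joint arm with a two-finger parallel gripper is mounted at the origin on the work surface. World frame = base frame: x ahead of the robot, y to its left, z up, the work surface at z = 0. Lengths are in m, angles in degrees, forces in N, time in s.
With the tool pointing down it reaches from about 0.4 to 0.825 m from the base axis. Payload 7 kg.
Tool frame: the origin (TCP) lies midway between the tips of the shut fingers; the grasp point (between the pads) lies 19 mm behind it; z points along the fingers, y is the line along which they close (so a half turn about z gives the same grasp; the last joint's range is limited). The gripper opens to 88 mm and grips with 3 to 60 N. Pads are 19 mm wide; open, the fingers measure 130 mm over their backs; the gripper's body (78 mm by 193 mm) begins 47 mm behind the grasp point.
Start: joints at [90.361, 20.546, 0.682, 0, -70.136, -16.507], TCP at [0.188, 0.648, 0.227] pointing down, gripper open.
Joint ranges: [-176.03, 176.03], [-82.01, 121.73], [-58.28, 71.71], [-173.87, 95.51], [-174.79, -0.11], [-173.66, 173.66]. Speed limits (degrees/s): [136.94, 136.94, 172.46, 180, 180, 180].

### API

Orientations are given as [roll, pitch, yaw] about the fixed x, y, z axes, in that order (R = Rz(yaw) Ry(pitch) Rx(roll)).
In Python, from plant import ctrl, viewer, close_job gives the robot as it stands. The module is installed in compiled form; this text tells all that it offers.
- The arm moves only by the tool step_arm, never from a script. Its argument "moves" is a list that holds one entry, the list of rows, each a list of 5 numbers: the shift along the world's x, y, z in cm, then the turn about the world's z in rad, then the finger opening in cm, from 0 to 8.76. In form: [[[tx, ty, tz, twist, grip], ...]]. A call has 1 to 10 rows; each row shifts and turns the commanded pose from where the row before left it; what a row does not reach is not made up. A row lasts 1/10 s, in which the tool goes at most 50 mm and 8.59 degrees, less where a joint would pass 70% of its speed; a pose out of reach is approached as far as the arm can. A call with a gripper value outside its range is refused whole. The fingers move at their own pace and stop on an object; the grip force is fixed at half the most. Time passes only in rows, so rows that do not move let the fingers close. It gives the time, the measured TCP pose, the force, the opening and the grip force at its end, in the units of the state.
- ctrl.get_obs(): the state, without advancing time (a new reading comes with each control period).
- viewer.snapshot(name): name is "scene" or "top" or "wrist"; returns (picture, depth): 420x560x3 uint8, blue, green, red; 420x560 float32, m along the optical axis (not along the pixel's ray), 0 where there is no reading.
- viewer.camera_info(name): a dict with "camera_matrix" (3x3 intrinsics, pixels), "eye" and "orientation" of the camera in the world. Camera axes: x right, y down, z forward; pixel columns grow to the right and rows downward; lengths in m; the calibration is good to about 2 mm. A picture is of the moment at which its call begins: read the wrist's pose just before it. camera_info takes no time and is no camera call; for the wrist camera it gives the pose at the moment of the call.
- close_job(): hands the job in; it is judged then, once.
The state is a dict: "clock": time; "joint_pos": joint angles; "qvel": joint speeds; "tau": joint torques, N m; "tool_pos": TCP position; "orientation": TCP orientation; "force": force on the tool from outside, world axes, zero at the start; "moment": the same for the moment, N m; "opening": finger opening in m; "gripper_force": force on a finger pad.
Only numpy, scipy, OpenCV 4.12 (cv2) and the standard library are available. Lean on these libraries where they do the work, as an engineer would, in place of code of your own. Each camera call takes 0.05 s, during which the arm holds its last target. There are 200 camera calls.

### The job

On the slotted steel table, push the square steel tube across the table top into the bay of the jig, working one end in behind the standing clamp stud first and then swinging the other end in, until the tube lies between the two end stops and up against the back rail along its whole length. Push only: do not grip the tube and do not lift it off the table. Leave the strap clamp, step block, wrench and jar where they are.

Things in the scene. Friction and masses are not known exactly. Their poses are not given: they have to be found in the camera images.
- tube: The piece to be pushed: a bare steel square tube 280 mm long, 30 mm wide and 30 mm high, with flush black plastic end plugs, lying loose on the table; about 0.5 kg, it slides with dry friction and stops where it is left. Origin: centre of its underside. x axis along its length, z up. Its two ends are alike.
- tube_end_a (a point): Centre of the tube's end face at +x of the tube (140 mm from its middle, 15 mm above the table).
- tube_end_b (a point): Centre of the tube's end face at -x of the tube (140 mm from its middle, 15 mm above the table).
- tube_side_left: The tube's long side wall at +y of the tube (274 x 2 x 30 mm, part of the tube, outer face 15 mm from the tube's middle line). Origin at its centre, axes as the tube's.
- tube_side_right: The same wall at -y of the tube.
- jig: Fixed jig: steel back rail 352 long, 28 thick, 36 high, and two end stops (26 wide, 36 deep, 30 high) standing out at its ends on the robot's side, 300 mm between inner faces; bay between them, its floor the table. Origin: on the table, foot of the rail's inner face, midway. y along the rail, x from bay into rail. Bay: x -36 to 0 mm, y -150 to 150 mm. Tube home: middle line at x = -15 mm.
- stud: Clamp stud fixed upright in the table before the bay: threaded rod 16 mm thick, 74 mm high, foot nut 30 mm across and 14 high, upper washer and nut 32 mm across, 46 to 63 mm up. Origin on its axis at the table: 66 mm out from the rail's face (51 mm clear) and 65 to 85 mm left or right of the bay's middle. A flush empty slot nut marks the unused seat on the other side.
- strap: Bystander: a steel strap clamp, 34 x 110 x 14 mm with a thin nose, lying loose beyond the jig. Origin: centre of its underside.
- step_block: Bystander: a steel step block, 30 x 50 mm, 44 mm high, loose beyond the jig. Origin: centre of its underside.
- wrench: Bystander: a loose steel spanner, 190 mm long, lying flat on the robot's right. Origin: underside, at its middle.
- jar: Bystander: a closed clear jar, 60 mm across and 62 mm high, loose on the robot's left. Origin: centre of its underside.
Mind the look-alikes: they are no part of the job. Leave any blue or purple look-alike of the stud alone.

How it is judged (in metres and radians):
On the way:
1. one end of the tube is in behind the clamp stud and past it while the other end is still out of the bay (((y of stud in the frame of jig above 0 m and y of tube_end_a in the frame of jig above 0.09 m and x of tube_end_a in the frame of jig above -0.045 m and x of tube_end_b in the frame of jig below -0.04 m) or (y of stud in the frame of jig above 0 m and y of tube_end_b in the frame of jig above 0.09 m and x of tube_end_b in the frame of jig above -0.045 m and x of tube_end_a in the frame of jig below -0.04 m) or (y of stud in the frame of jig below 0 m and y of tube_end_a in the frame of jig below -0.09 m and x of tube_end_a in the frame of jig above -0.045 m and x of tube_end_b in the frame of jig below -0.04 m) or (y of stud in the frame of jig below 0 m and y of tube_end_b in the frame of jig below -0.09 m and x of tube_end_b in the frame of jig above -0.045 m and x of tube_end_a in the frame of jig below -0.04 m))), for 0.1 s.
At the end, for the whole second after the job is handed in: The tube lies flat and still on the table between the two end stops, each of its ends within 4 mm of the back rail's face (x of tube_end_a in the frame of jig between -0.019 and -0.011 m and x of tube_end_b in the frame of jig between -0.019 and -0.011 m and y of tube in the frame of jig between -0.0125 and 0.0125 m and height (world z) of tube below 0.004 m and angle between tube's own z axis and vertical below 0.05 rad and linear speed of tube below 0.01 m/s); the robot touches nothing.
It fails at once if the tube is lifted off the table (height (world z) of tube above 0.01 m or angle between tube's own z axis and vertical above 0.12 rad).
It fails at once if the tube is gripped: the fingers press on both of its long sides at once (contact force between the fingers and tube_side_left above 2 N and contact force between the fingers and tube_side_right above 2 N).
It fails at once if a bystander is moved more than 20 mm (distance of any of strap, step_block, wrench, jar from where it was at the start of the episode above 0.02 m).
It also fails if it takes over 58 s, if anything falls off the work surface, if the arm or the gripper's body presses on something with over 40 N, if the wrist force passes 120 N, or if a joint passes its speed limit or range.

## Working session

There is one attempt and no reset: what is moved stays moved. The work goes in short steps, Python scripts to look and compute and a tool call to move; the robot and the scene stay as the last step left them, time stands still between calls to the robot, and variables do not carry over. Pictures are saved under pics/ and viewed, at most 10 in all, crops included, and the job is handed in when it is done.

Besides the shell and the picture viewer there is one more tool, called as name(argument=value, ...) on one line, values as JSON. step_arm: Moves the arm, as the interface text tells. Its arguments: {"type":"object","properties":{"moves":{"type":"array","items":{"type":"array","items":{"type":"array","items":{"type":"number"}}}}},"required":["moves"]}

```bash
mkdir -p pics; python3 - <<'E'
from plant import ctrl, viewer
import cv2,numpy as np
for n in("top","scene"):
    p,d=viewer.snapshot(n); cv2.imwrite(f"pics/{n}0.png",p); np.save(f"{n}0.npy",d)
    i=viewer.camera_info(n); print(n,i)
print(ctrl.get_obs())
E
```

```text
top {'camera_matrix': array([[457.75377606,   0.        , 273.55587476],
       [  0.        , 457.75377606, 210.2939985 ],
       [  0.        ,   0.        ,   1.        ]]), 'eye': array([ 0.51183679, -0.01541436,  1.26415373]), 'orientation': array([-176.31641511,    0.19159342,  -90.73504369])}
scene {'camera_matrix': array([[396.04192756,   0.        , 278.1892515 ],
       [  0.        , 396.04192756, 210.65847408],
       [  0.        ,   0.        ,   1.        ]]), 'eye': array([1.30958225, 0.35593287, 0.64823822]), 'orientation': array([-127.08579093,   -0.60982268,  118.16168293])}
{'clock': 0.1, 'joint_pos': array([ 9.03603633e+01,  2.05866551e+01,  6.39677238e-01, -1.72207971e-02,
       -7.01352623e+01, -1.65056214e+01]), 'qvel': array([ 0.03928233, -0.09916469,  0.14639583,  0.11657494, -0.02320346,
       -0.01658549]), 'tau': array([-1.48266099e-03, -5.84166527e+01,  2.93747878e+01,  7.01554790e+00,
        1.00657847e-02, -5.52878294e-05]), 'tool_pos': array([0.18762153, 0.64795539, 0.22573059]), 'orientation': array([ 1.79916549e+02, -7.84478501e-03, -1.61511156e+01]), 'force': array([ 0.21623519,  0.09017645, -0.25131401]), 'moment': array([-0.03848995, -0.09644054, -0.00636966]), 'gripper_force': 0.0, 'opening': 0.08765146079719023}
```

View pics/top0.png

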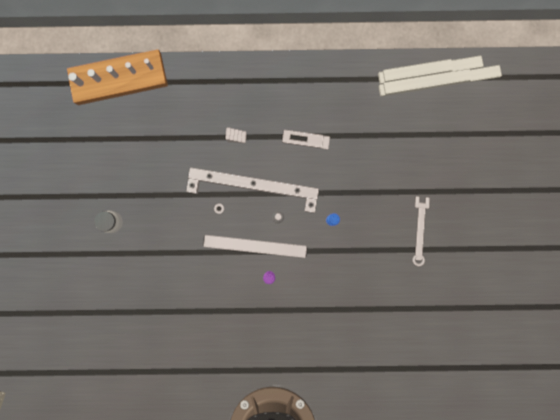

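View pics/scene0.png

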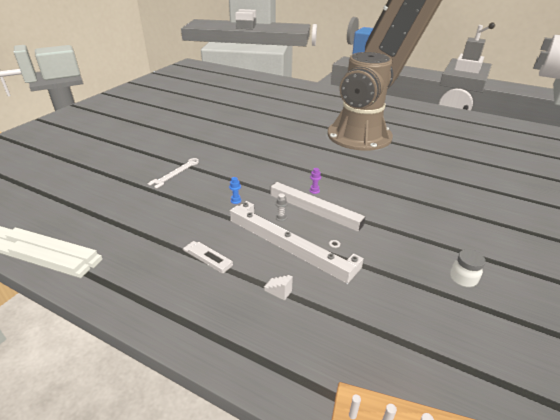

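The top view shows these candidates:
- **Tube:** bar at (255,246). The similar light bar at (253,184) with end stops and screws is the jig rail, and the white sticks at (430,75) are clutter.
- **Stud:** grey at (278,217). The look-alikes are blue (333,219) and purple (268,278), and the ring at (219,209) is the empty seat.

The jar is at (106,222) and the wrench at (420,232). Next I'll measure and take one close crop.

```bash
cat > h.py <<'E'
import numpy as np,cv2
from scipy.spatial.transform import Rotation as R
def ray(i,uv,z):
    uv=np.atleast_2d(uv).astype(float);K=i["camera_matrix"]
    d=np.c_[(uv-K[:2,2])/[K[0,0],K[1,1]],np.ones(len(uv))]@R.from_euler("xyz",i["orientation"],degrees=True).as_matrix().T
    e=np.array(i["eye"]);return (e+d*((z-e[2])/d[:,2])[:,None])[:,:2]
def proj(i,P):
    P=np.atleast_2d(P);c=(P-i["eye"])@R.from_euler("xyz",i["orientation"],degrees=True).as_matrix()
    q=c@i["camera_matrix"].T;return q[:,:2]/q[:,2:]
E
python3 - <<'E'
from plant import viewer
from h import *
p=cv2.imread("pics/top0.png");i=viewer.camera_info("top")
m=(p.min(2)>110).astype(np.uint8)
cs,_=cv2.findContours(m,0,cv2.CHAIN_APPROX_NONE)
for c in cs:
    x,y,w,h=cv2.boundingRect(c)
    if 160<x<440 and 120<y<300 and cv2.contourArea(c)>8:
        z=0.03 if w>60 else 0.036 if 0 else 0.03
        W=ray(i,c[:,0],z).astype(np.float32); r=cv2.minAreaRect(W)
        print((x,y,w,h),np.round(r[0],4),np.round(r[1],4),round(r[2],2), np.round(cv2.boxPoints(r),3).tolist() if w>60 else'')
for n,uv,z in(("stud top",(278,217),.07),("blue",(333,219),.07),("purple",(268,278),.07),("seat",(219,209),0),("jar",(106,222),.06),("railL",(209.5,176),.036),("railR",(297.5,190.5),.036),("railM",(253,183.5),.036)): print(n,ray(i,uv,z))
cv2.imwrite("pics/crop0.png",cv2.resize(p[120:300,170:350],None,fx=3.3,fy=3.3,interpolation=2))
E
```

```text
(202, 234, 105, 25) [0.4969 0.0409] [0.2791 0.0381] 83.03 [[0.460999995470047, -0.0949999988079071], [0.49900001287460327, -0.10000000149011612], [0.5329999923706055, 0.1770000010728836], [0.4950000047683716, 0.18199999630451202]]
(273, 212, 9, 9) [ 0.5758 -0.0214] [0.0216 0.0216] 89.26 
(213, 202, 12, 13) [0.5995 0.1365] [0.0298 0.0326] 89.66 
(412, 196, 18, 71) [ 0.5304 -0.4072] [0.0408 0.1884] 86.03 
(266, 162, 11, 4) [ 0.7189 -0.007 ] [0.0272 0.0082] 89.23 
(278, 127, 53, 23) [ 0.7872 -0.0963] [0.146  0.0419] 80.0 
stud top [[ 0.57106148 -0.02378794]]
blue [[ 0.56397126 -0.16724116]]
purple [[0.41326962 0.00423242]]
seat [[0.5988309 0.138775 ]]
jar [[0.5642583  0.42947606]]
railL [[0.68608618 0.15960748]]
railR [[ 0.64357211 -0.07754676]]
railM [[0.66413965 0.04222709]]
```

View pics/crop0.png

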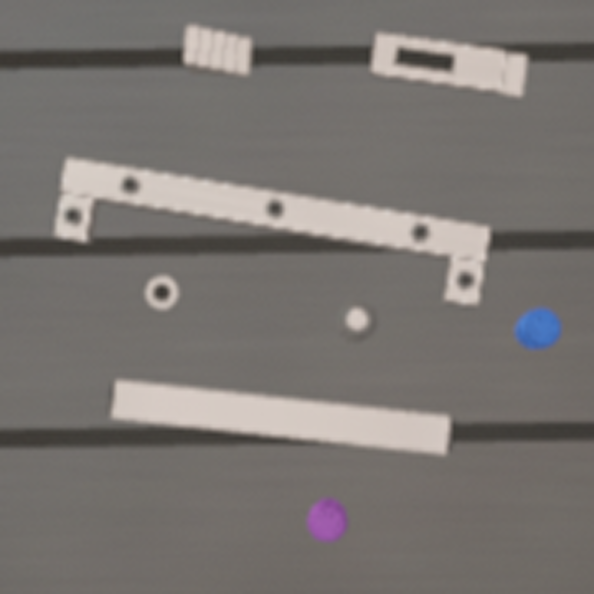

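The grey stud is in the clear at crop (357,320). The tube is the plain bar at crop (281,417), and it isn't one of the look-alikes. The jig yaw is about -10.2° with its origin near (0.651, 0.0435). The stud is on the right side (yj about -0.08). The plan has three pushes:
1. Push the tube's right end to the left.
2. Push and tilt it from the side, then slide it in along its axis behind the stud.
3. Swing the left end in.

step_arm(moves=[[[2.6, -3.5, 0, 0.016, 0], [2.6, -3.5, 0, 0.016, 0], [2.6, -3.5, 0, 0.016, 0], [2.6, -3.5, 0, 0.016, 0], [2.6, -3.5, 0, 0.016, 0], [2.6, -3.5, 0, 0.016, 0], [2.6, -3.5, 0, 0.016, 0], [2.6, -3.5, 0, 0.016, 0], [2.6, -3.5, 0, 0.016, 0], [2.6, -3.5, 0, 0.016, 0]]])

```text
clock: 1.1
tool_pos: [0.4483, 0.2967, 0.2265]
orientation: [180.0, 0.0, -6.9]
force: [1.7, -0.2, 0.6]
opening: 0.0129
gripper_force: 0.0
```

step_arm(moves=[[[0.2, -4.4, 0, 0, 0], [0.2, -4.4, 0, 0, 0], [0.2, -4.4, 0, 0, 0], [0.2, -4.4, 0, 0, 0], [0.2, -4.4, 0, 0, 0], [0.2, -4.4, 0, 0, 0], [0.2, -4.4, 0, 0, 0], [0.2, -4.4, 0, 0, 0], [0.2, -4.4, 0, 0, 0], [0.2, -4.4, 0, 0, 0]]])

```text
clock: 2.1
tool_pos: [0.4673, -0.1434, 0.2266]
orientation: [-180.0, -0.0, -7.0]
force: [1.5, 1.4, -0.8]
opening: 0.0004
gripper_force: 0.0
```

```bash
python3 - <<'E'
from plant import ctrl, viewer
import cv2
i=viewer.camera_info("wrist");p,d=viewer.snapshot("wrist");cv2.imwrite("pics/w1.png",p);print(i)
E
```

```text
{'camera_matrix': array([[330.40957619,   0.        , 273.5203122 ],
       [  0.        , 330.40957619, 209.91997731],
       [  0.        ,   0.        ,   1.        ]]), 'eye': array([ 0.5427934 , -0.15196682,  0.38370005]), 'orientation': array([ 1.63916733e+02,  1.23423852e-02, -9.69471918e+01])}
```

View pics/w1.png

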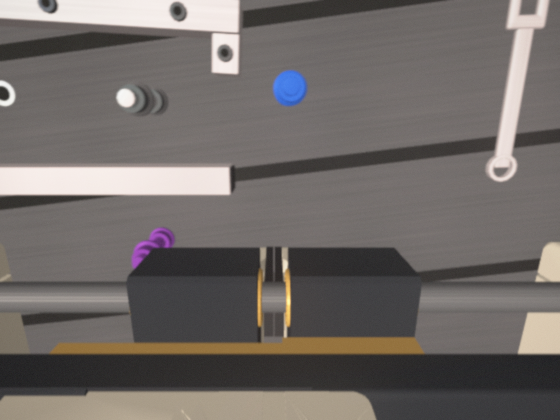

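The wrist view shows the tube's right end at pixels (231,166)-(233,194), the right stop at (212-240, 33-73) and the stud top at (126,97). I'll cast these.

```bash
python3 - <<'E'
from plant import viewer
from h import *
i=viewer.camera_info("wrist")
for n,u,z in(("tubeTR",(231,166),.03),("tubeBR",(232,194),.03),("tube T at u=0",(0,165),.03),("tube B u=0",(0,194),.03),("stop in-near",(212,72),.03),("stop out-near",(239,73),.03),("rail end",(240,33),.036),("rail near u=0",(0,19),.036),("stud",(126,97),.074),("purple",(146,256),.074),("blue",(290,87),.074)): print(n,np.round(ray(i,u,z)[0],4))
E
```

```text
tubeTR [ 0.4954 -0.1051]
tubeBR [ 0.4649 -0.1013]
tube T at u=0 [0.527  0.1399]
tube B u=0 [0.4962 0.1511]
stop in-near [ 0.5902 -0.1013]
stop out-near [ 0.586  -0.1277]
rail end [ 0.62   -0.1345]
rail near u=0 [0.6593 0.0867]
stud [ 0.5734 -0.0289]
purple [ 0.4215 -0.0114]
blue [ 0.5638 -0.1741]
```

step_arm(moves=[[[0.7, 0, -4, 0, 0], [0, 0, -4, 0, 0], [0, 0, -4, 0, 0], [0, 0, -4, 0, 0], [0, 0, -3, 0, 0], [0, 0, -1.9, 0, 0], [0.1, 0.9, 0, 0, 0], [0.1, 0.9, 0, 0, 0]]])

```text
clock: 2.95
tool_pos: [0.4768, -0.1232, 0.0177]
orientation: [180.0, 0.0, -7.0]
force: [-0.4, 0.2, 0.8]
opening: 0.0004
gripper_force: 0.0
```

step_arm(moves=[[[0.15, 1.2, 0, 0, 0], [0.15, 1.2, 0, 0, 0], [0.15, 1.2, 0, 0, 0], [0.15, 1.2, 0, 0, 0], [0.15, 1.2, 0, 0, 0], [0.15, 1.2, 0, 0, 0], [0.15, 1.2, 0, 0, 0], [0.15, 1.2, 0, 0, 0], [0.15, 1.2, 0, 0, 0], [0.15, 1.2, 0, 0, 0]]])

```text
clock: 3.95
tool_pos: [0.4918, -0.003, 0.0187]
orientation: [180.0, -0.0, -6.9]
force: [0.1, -7.5, 5.4]
opening: 0.0001
gripper_force: 3.7
```

```bash
cat > look.py <<'E'
import sys
from plant import ctrl, viewer
from h import *
def jig(w): 
    w=np.atleast_2d(w)-[.6519,.0401]; a=np.radians(-10.1); return w@np.array([[np.cos(a),-np.sin(a)],[np.sin(a),np.cos(a)]])
if __name__=="__main__":
    i=viewer.camera_info("top");p,d=viewer.snapshot("top");cv2.imwrite(f"pics/{sys.argv[1]}.png",p[120:300,150:370].repeat(3,0).repeat(3,1))
    m=(p.min(2)>110).astype(np.uint8)
    for c in cv2.findContours(m,0,cv2.CHAIN_APPROX_NONE)[0]:
        if cv2.contourArea(c)<150: continue
        r=cv2.minAreaRect(ray(i,c[:,0],.03).astype(np.float32)); 
        print(np.round(r[0],4),"jig",np.round(jig(r[0])[0],4),np.round(r[1],3),round(r[2],2))
    o=ctrl.get_obs();print(o["clock"],o["tool_pos"],jig(o["tool_pos"][:2]))
E
python3 look.py t2
```

```text
[0.4319 0.6696] jig [-0.327   0.5812] [0.126 0.041] 72.57
[0.4091 0.1912] jig [-0.2655  0.1062] [0.135 0.022] 19.9
[0.5197 0.1975] jig [-0.1578  0.1318] [0.196 0.065] 76.82
[0.5587 0.5121] jig [-0.1746  0.4484] [0.435 0.135] 89.27
[0.6041 0.1731] jig [-0.0704  0.1225] [0.103 0.041] 89.25
[ 0.531  -0.4072] jig [-0.0406 -0.4616] [0.041 0.19 ] 86.03
[0.7669 0.2601] jig [0.0747 0.2368] [0.958 0.353] 89.2
[ 1.004  -0.0344] jig [ 0.3597 -0.0116] [0.217 1.551] 0.02
[ 1.1565 -0.7329] jig [ 0.6323 -0.6725] [0.022 0.158] 0.81
[ 1.1583 -0.4849] jig [ 0.5906 -0.4281] [0.278 0.026] 89.17
[ 1.1607 -0.2235] jig [ 0.5471 -0.1703] [0.031 0.233] 0.3
[1.162  0.0653] jig [0.4978 0.1143] [0.234 0.034] 89.17
[1.1647 0.3478] jig [0.4509 0.3929] [0.214 0.037] 89.17
[1.1658 0.623 ] jig [0.4037 0.664 ] [0.207 0.043] 89.17
4.0 [ 0.49263328 -0.00144721  0.01868502] [[-0.1495126  -0.06883345]]
```

View pics/t2.png

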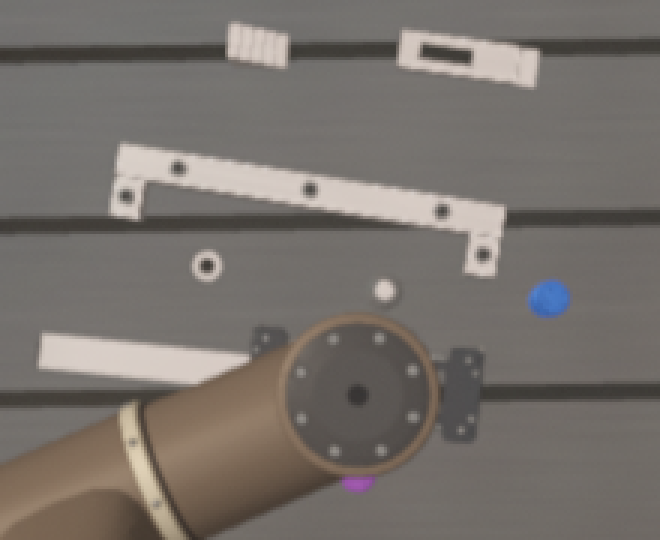

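The tube slid left, with its left end now at crop (41,352). I'll push it a bit further for stud clearance, then go behind its near side with the fingers open.

step_arm(moves=[[[0.13, 1.0, 0, 0, 0], [0.06, 0.5, 0, 0, 0], [-0.15, -1.2, 0, 0, 0], [0, 0, 4, 0, 0], [0, 0, 2.5, 0, 0], [-1.5, 4, 0, 0, 5], [-0.4, 4.5, 0, 0, 8.7], [0, 4.5, 0, 0, 8.7], [0, 4.7, 0, 0, 8.7]]])

```text
clock: 4.9
tool_pos: [0.4729, 0.1777, 0.0831]
orientation: [-179.9, -0.0, -7.0]
force: [0.9, 0.5, -0.3]
opening: 0.0269
gripper_force: 0.0
```

```bash
python3 - <<'E'
from plant import ctrl, viewer
from look import *
i=viewer.camera_info("wrist");p,d=viewer.snapshot("wrist");cv2.imwrite("pics/w3.png",p)
print(ctrl.get_obs()["tool_pos"],i["eye"],i["orientation"])
E
```

```text
[0.47478985 0.18376158 0.08355507] [0.54823611 0.16888937 0.24029392] [ 1.63954499e+02  1.01517465e-01 -9.69937442e+01]
```

View pics/w3.png

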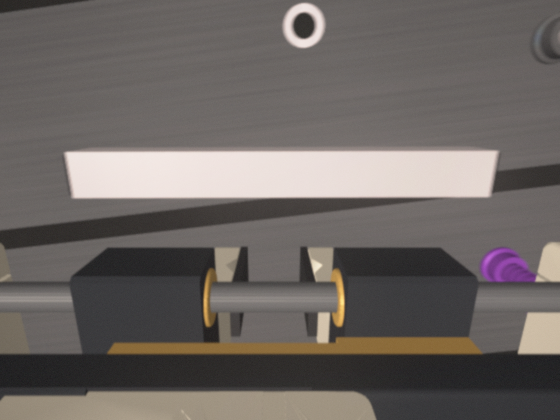

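The whole tube is in view, with its top face from (68,152) to (492,195). It is parallel to the tool.

```bash
python3 - <<'E'
from look import *
i={"camera_matrix":viewer.camera_info("wrist")["camera_matrix"],"eye":np.array([0.54823611,0.16888937,0.24029392]),"orientation":[163.9545,.1015,-96.99374]}
w=ray(i,[(68,152),(489,150),(492,195),(73,196)],.03);j=jig(w);print(np.round(j,4),j.mean(0));d=(j[0]+j[3]-j[1]-j[2])/2;print(np.linalg.norm(d),np.degrees(np.arctan2(-d[0],d[1])))
print(jig(ctrl.get_obs()["tool_pos"][:2]))
print(jig(ray(i,(304,25),.0)))
E
```

```text
[[-0.1542  0.2373]
 [-0.1385 -0.0274]
 [-0.1671 -0.0362]
 [-0.1828  0.2374]] [-0.16064182  0.10276011]
0.26960827202789506 3.327796286726422
[[-0.19955897  0.11037606]]
[[-0.06736908  0.09225506]]
```

step_arm(moves=[[[0, 0, -3, 0, 8.7], [0, 0, -2, 0, 8.7], [0, 0, -1.5, 0, 8.7], [0, 0, 0, 0, 8.7], [0.5, -0.12, 0, 0, 8.7], [0.6, -0.16, 0, 0, 8.7]]])

```text
clock: 5.55
tool_pos: [0.4849, 0.1737, 0.0185]
orientation: [-179.9, -0.1, -7.0]
force: [-5.3, 1.9, -0.3]
opening: 0.0794
gripper_force: 2.4
```

step_arm(moves=[[[0.9, -0.23, 0, 0.015, 8.7], [0.9, -0.23, 0, 0.015, 8.7], [0.9, -0.23, 0, 0.015, 8.7], [0.9, -0.23, 0, 0.015, 8.7], [0.9, -0.23, 0, 0.015, 8.7], [0.9, -0.23, 0, 0.016, 8.7], [0.9, -0.23, 0, 0.016, 8.7], [0.9, -0.23, 0, 0.016, 8.7], [0.9, -0.23, 0, 0.016, 8.7], [0.9, -0.23, 0, 0.016, 8.7]]])

```text
clock: 6.55
tool_pos: [0.5745, 0.1503, 0.0178]
orientation: [180.0, 0.0, 2.0]
force: [-6.9, 1.4, 5.6]
opening: 0.0868
gripper_force: 3.1
```

```bash
cat > wl.py <<'E'
import sys
from look import *
i=viewer.camera_info("wrist");p,d=viewer.snapshot("wrist");cv2.imwrite(f"pics/{sys.argv[1]}.png",p)
m=(p.min(2)>150).astype(np.uint8);m[235:]=0
for c in cv2.findContours(m,0,cv2.CHAIN_APPROX_NONE)[0]:
    if cv2.contourArea(c)<1500: continue
    j=jig(ray(i,c[:,0],.03)).astype(np.float32);r=cv2.minAreaRect(j)
    print(cv2.boundingRect(c),"centre",np.round(r[0],4),np.round(r[1],4),"ang",round(r[2],2),np.round(cv2.boxPoints(r),4).tolist())
o=ctrl.get_obs();print(o["clock"],o["tool_pos"],o["orientation"],jig(o["tool_pos"][:2]),o["opening"])
E
python3 wl.py w4
```

```text
(0, 192, 560, 43) centre [-0.0631  0.0995] [0.0201 0.2607] ang 12.09 [[-0.10019999742507935, 0.2248000055551529], [-0.04560000076889992, -0.03009999915957451], [-0.026000000536441803, -0.025800000876188278], [-0.08060000091791153, 0.2290000021457672]]
(103, 24, 69, 102) centre [-0.0182  0.1694] [0.0248 0.0349] ang 89.96 [[-0.0357000008225441, 0.15700000524520874], [-0.000699999975040555, 0.15700000524520874], [-0.000699999975040555, 0.1817999929189682], [-0.0357000008225441, 0.1817999929189682]]
(102, 0, 458, 123) centre [0.015  0.0886] [0.0281 0.1924] ang 0.03 [[0.0008999999845400453, 0.18479999899864197], [0.0008999999845400453, -0.007600000128149986], [0.029100000858306885, -0.007600000128149986], [0.028999999165534973, 0.18479999899864197]]
6.6 [0.57620654 0.1502474  0.01791001] [-1.79997054e+02 -5.56471505e-02  2.03777543e+00] [[-0.09383664  0.09516635]] 0.08695917500546611
```

The tube now sits at θ=12.1° on the planned insertion line, with its upper right corner near (-26,-31) mm in the jig frame. Next I go to the left end with the fingers shut and push along the axis.

step_arm(moves=[[[-1.2, 0, 0, 0, 8.7], [0, 0, 4, 0, 8.7], [0, 0, 2.5, 0, 0], [0.7, 3.8, 0, 0, 0], [0.7, 3.8, 0, 0, 0], [0.6, 3.8, 0, 0, 0], [0.6, 3.8, 0, 0, 0], [0.6, 3.6, 0, 0, 0]]])

```text
clock: 7.4
tool_pos: [0.5938, 0.3404, 0.0829]
orientation: [-180.0, -0.1, 1.9]
force: [-0.3, -0.6, 0.1]
opening: 0.0444
gripper_force: 0.0
```

```bash
python3 wl.py w5
```

```text
(350, 197, 210, 38) centre [-0.0733  0.1697] [0.0257 0.1428] ang 12.05 [[-0.10080000013113022, 0.23680000007152557], [-0.07100000232458115, 0.09719999879598618], [-0.04580000042915344, 0.10249999910593033], [-0.07559999823570251, 0.24210000038146973]]
(436, 48, 124, 117) centre [-0.0037  0.1648] [0.067  0.0653] ang 89.86 [[-0.036400001496076584, 0.131400004029274], [0.02879999950528145, 0.13120000064373016], [0.028999999165534973, 0.19820000231266022], [-0.03629999980330467, 0.19840000569820404]]
7.45 [0.5951644  0.34546118 0.08281051] [-179.88871089   -0.19412668    2.08718335] [[-0.10940657  0.29067951]] 0.0410680653958154
```

View pics/w5.png

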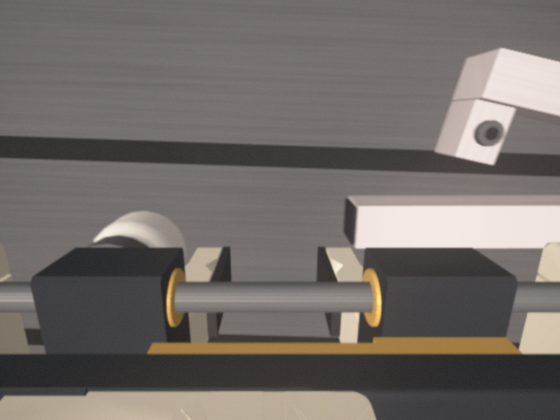

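The tube's left end is at (350,197) and its line is about 8 mm ahead of the tool. I'll line up, descend and push along the axis.

step_arm(moves=[[[0.8, -0.1, -2.5, 0, 0], [0, 0, -2.5, 0, 0], [0, 0, -1.5, 0, 0], [0, -1, 0, 0, 0], [0.04, -1.1, 0, 0, 0], [0.04, -1.1, 0, 0, 0], [0.04, -1.1, 0, 0, 0], [0.04, -1.1, 0, 0, 0], [0.04, -1.1, 0, 0, 0], [0.04, -1.1, 0, 0, 0]]])

```text
clock: 8.45
tool_pos: [0.6059, 0.2621, 0.0192]
orientation: [-179.8, -0.2, 1.9]
force: [-0.8, 6.3, 2.6]
opening: 0.0009
gripper_force: 2.9
```

```bash
python3 wl.py w6
```

```text
(345, 42, 215, 164) centre [-0.0036  0.1454] [0.0889 0.0648] ang 89.99 [[-0.035999998450279236, 0.10100000351667404], [0.02879999950528145, 0.10090000182390213], [0.02879999950528145, 0.1898999959230423], [-0.035999998450279236, 0.1898999959230423]]
8.5 [0.60533728 0.26008152 0.0188678 ] [-1.79915598e+02 -1.10559600e-01  1.86462881e+00] [[-0.08441858  0.20840696]] 0.0002015926040098938
```

step_arm(moves=[[[0.04, -1, 0, 0, 0], [0.04, -1, 0, 0, 0], [0.04, -1, 0, 0, 0], [0.04, -0.9, 0, 0, 0], [0.03, -0.6, 0, 0, 0], [0.02, -0.5, 0, 0, 0]]])

```text
clock: 9.1
tool_pos: [0.6078, 0.2123, 0.0188]
orientation: [-179.9, -0.2, 1.9]
force: [0.5, 7.1, 4.7]
opening: 0.0005
gripper_force: 3.1
```

```bash
python3 look.py t7 | tail -1
```

```text
9.15 [0.60765618 0.21152702 0.01870674] [[-0.07362077  0.16101155]]
```

View pics/t7.png

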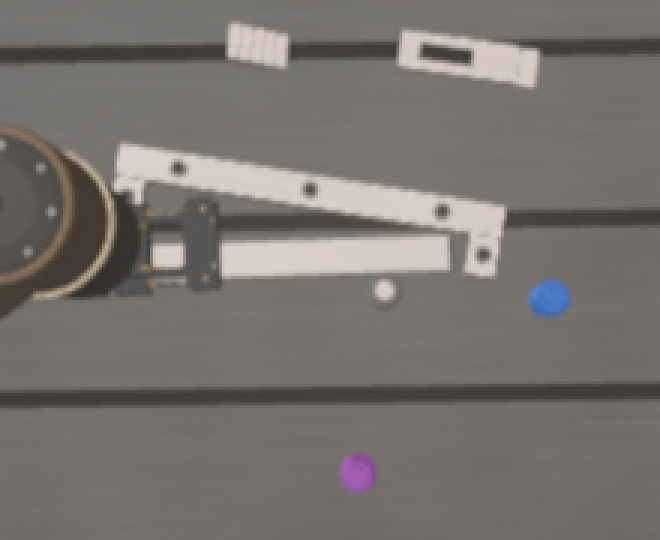

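The right end is at crop (450,252), in behind the stud (385,290) with about 15 mm to the right stop. The left end is still out. I'll push a touch more, then back off and come round for the swing.

step_arm(moves=[[[0.02, -0.5, 0, 0, 0], [0.01, -0.2, 0, 0, 0], [-0.04, 1.2, 0, 0, 0], [0, 0, 4, 0, 0], [0, 0, 2.5, 0, 0], [-4.5, -1, 0, -0.05, 8.7], [-1, -4, 0, -0.05, 8.7], [0, -4, 0, -0.05, 8.7], [0, -4, 0, 0, 8.7]]])

```text
clock: 10.05
tool_pos: [0.5501, 0.0855, 0.0825]
orientation: [179.9, 0.1, -6.7]
force: [0.8, 0.1, -0.6]
opening: 0.0267
gripper_force: 0.0
```

```bash
python3 wl.py w8
```

```text
(103, 81, 457, 113) centre [-0.0449 -0.0038] [0.0344 0.2828] ang 10.63 [[-0.08789999783039093, 0.13199999928474426], [-0.0357000008225441, -0.1459999978542328], [-0.0020000000949949026, -0.1395999938249588], [-0.054099999368190765, 0.13830000162124634]]
(19, 42, 52, 67) centre [-0.0184  0.1681] [0.0356 0.0262] ang 0.05 [[-0.03620000183582306, 0.181099995970726], [-0.03610000014305115, 0.1550000011920929], [-0.0006000000284984708, 0.1550000011920929], [-0.0006000000284984708, 0.18119999766349792]]
(5, 0, 555, 75) centre [0.0147 0.0253] [0.3203 0.0284] ang 89.99 [[0.00039999998989515007, -0.13490000367164612], [0.02889999933540821, -0.13490000367164612], [0.028999999165534973, 0.18539999425411224], [0.0005000000237487257, 0.18539999425411224]]
10.1 [0.54894057 0.08084289 0.08209571] [179.85327439   0.19294608  -6.78360224] [[-0.10850884  0.02205585]] 0.03112333010706867
```

View pics/w8.png

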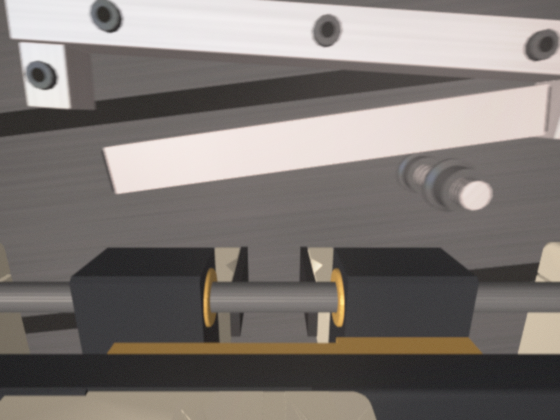

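The right end is seated behind the stud near the right stop, and the left end is out with its corner at (105,148). The stud is at (474,194), clear of where the fingers will come down. I'll descend with the fingers open and swing the left end in.

step_arm(moves=[[[0.1, 0.7, -2, -0.02, 8.7], [0.1, 0.7, -2, -0.02, 8.7], [0, 0, -1.5, -0.018, 8.7], [0, 0, -0.9, 0, 8.7], [0.6, -0.11, 0, 0, 8.7], [0.8, -0.14, 0, 0, 8.7], [0.8, -0.14, 0, 0, 8.7], [0.8, -0.14, 0, 0, 8.7], [0.8, -0.14, 0, 0, 8.7], [0.7, -0.12, 0, 0, 8.7]]])

```text
clock: 11.1
tool_pos: [0.5993, 0.0926, 0.0189]
orientation: [-180.0, -0.0, -10.0]
force: [-4.0, 2.4, 2.4]
opening: 0.087
gripper_force: 1.9
```

```bash
python3 wl.py w9; python3 -c "
from plant import ctrl;print(ctrl.get_obs()['force'])"
```

```text
(67, 189, 371, 46) centre [-0.0281  0.0521] [0.0216 0.17  ] ang 0.11 [[-0.03909999877214432, 0.13699999451637268], [-0.03880000114440918, -0.032999999821186066], [-0.017100000753998756, -0.03290000185370445], [-0.017500000074505806, 0.1370999962091446]]
(0, 83, 560, 68) centre [0.0138 0.0413] [0.2429 0.0272] ang 89.92 [[0.0, -0.08009999990463257], [0.0272000003606081, -0.08020000159740448], [0.02759999968111515, 0.16269999742507935], [0.0003000000142492354, 0.16279999911785126]]
11.15 [0.60032687 0.09248951 0.01889886] [-1.79983830e+02 -5.34569041e-02 -1.00130858e+01] [[-0.05996128  0.04253343]] 0.08684028614825418
[1.13319545 0.22332307 0.32881923]
```

step_arm(moves=[[[0.4, -0.07, 0, 0, 8.7], [0.4, -0.07, 0, 0, 8.7], [0.4, -0.07, 0, 0, 8.7], [0.4, -0.07, 0, 0, 8.7], [0.2, -0.04, 0, 0, 8.7], [0.2, -0.04, 0, 0, 8.7]]])

```text
clock: 11.75
tool_pos: [0.617, 0.0886, 0.0185]
orientation: [179.9, 0.1, -10.1]
force: [-7.4, 2.0, 5.6]
opening: 0.0869
gripper_force: 3.7
```

```bash
python3 wl.py w10; python3 -c "
from plant import ctrl;print(ctrl.get_obs()['force'])"
```

```text
(68, 196, 409, 39) centre [-0.0114  0.0431] [0.0183 0.1855] ang 0.03 [[-0.020600000396370888, 0.13590000569820404], [-0.020500000566244125, -0.04960000142455101], [-0.002199999988079071, -0.04960000142455101], [-0.002300000051036477, 0.13590000569820404]]
(0, 131, 560, 62) centre [0.013  0.0402] [0.0268 0.251 ] ang 0.04 [[-0.0005000000237487257, 0.1657000035047531], [-0.0003000000142492354, -0.08529999852180481], [0.026499999687075615, -0.08529999852180481], [0.026399999856948853, 0.1657000035047531]]
11.8 [0.617085   0.08861133 0.01849551] [ 1.79931618e+02  1.59280815e-01 -1.00723483e+01] [[-0.04278275  0.04165417]] 0.0872266483855055
[-6.80383296  1.1494752   5.58508609]
```

step_arm(moves=[[[0.15, -0.03, 0, 0, 8.7], [0.15, -0.03, 0, 0, 8.7], [0.1, -0.02, 0, 0, 8.7], [0, 0, 0, 0, 8.7]]])

```text
clock: 12.2
tool_pos: [0.6172, 0.0884, 0.0185]
orientation: [179.9, 0.5, -10.1]
force: [-23.2, 9.0, 17.1]
opening: 0.0869
gripper_force: 11.9
```

The force rose to 23 N with no further motion, so the tube is against the rail. I'll back off and check.

step_arm(moves=[[[-0.8, 0.14, 0, 0, 8.7], [-2, 0.35, 0, 0, 8.7], [-2, 0.35, 3, 0, 8.7], [0, -1, 4, 0, 8.7], [0, -1, 4, 0, 8.7], [0, -1, 4, 0, 8.7], [0, -1, 0, 0, 8.7]]])

```text
clock: 12.9
tool_pos: [0.5784, 0.0571, 0.1752]
orientation: [-179.7, -0.6, -10.0]
force: [1.3, 0.9, 0.0]
opening: 0.0869
gripper_force: 0.0
```

```bash
python3 wl.py w11
```

```text
(67, 84, 413, 75) centre [-0.0039  0.0068] [0.063  0.3563] ang 0.05 [[-0.035599999129772186, 0.18490000069141388], [-0.03530000150203705, -0.17139999568462372], [0.027699999511241913, -0.1712999939918518], [0.027499999850988388, 0.18490000069141388]]
12.95 [0.57661976 0.05579289 0.17221649] [-179.80709823   -0.37868563  -10.02647686] [[-0.07686564  0.00224806]] 0.08692100855778347
```

View pics/w11.png

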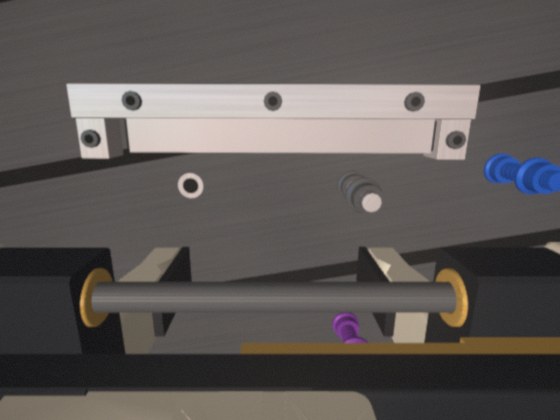

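The tube lies between the stops from (127,118) to (433,153), flush against the rail with no gap along its length. It sits nearer the right stop but within tolerance. The stud and bystanders look untouched and the robot is clear, so I'm handing in.

```bash
python3 -c "
from plant import close_job;print(close_job())"
```

```text
the job is handed in; nothing more can be done
None
```

The tube was pushed in behind the stud and swung home against the back rail between both end stops, with no grip or lift; I handed the job in at about 13 s, and no verdict came back.

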